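# Fit the spare filter and select its channel

### The job

Take the filter plate from the small white stand on the bench and lower it, without dropping it, upright and fully home into the one empty slot of the filter unit. Then turn the unit's selector knob on the sloping panel until its pointer clicks in at the white line that leads to that slot, and let go. Leave the other two filters in their slots and do not disturb the other things on the bench.

Things in the scene. Friction and masses are not known exactly. Their poses are not given: they have to be found in the camera images.
- filter_a: The filter to fit: flat black plate, 60 mm (its x) by 6 mm (its y) and 62 mm tall with a glass window, carrying on its upper edge a bright aluminium tab to grip, 28 mm (x) by 12 mm (y) and 30 mm tall, from 62 to 92 mm above the plate's foot. Origin: middle of its lower edge; z up. About 0.12 kg. Starts upright in the stand, foot 4 mm above the bench.
- filter_a_grip (a point): Point in the middle of filter_a's tab, 80 mm above its foot; axes as the plate's. Grip across the plate's y.
- stand: White stand fixed to the bench, 100 mm (x) by 54 mm (y), 32 mm high overall, with one upright slot 65 mm long (x), 8.5 mm wide (y) and 28 mm deep, which holds filter_a at the start. Origin: centre of its underside.
- console: The filter unit, fixed to the bench, 250 mm wide (y), x from -140 (front) to +130 mm (back); its front faces mostly to the robot's right. Origin: on the bench; y to the left as one faces its front. A dark panel slopes at 35 degrees from x=-140, z=45 mm up to the flat deck at x=-33.5, z=119.6 mm. Its outward normal is (-0.574, 0, 0.819). A black ledge behind the slots is 35 mm above the deck.
- slot_middle (a point): Centre of the middle slot at deck level (z=119.6 mm), axes as the unit's. A white block, 100 (x) x 190 mm (y), 45 mm high, stands centred here with three upright slots open at the top, mouths chamfered 3 mm, each 67 mm long (x), 9 mm wide (y), 45 mm deep down to the deck: left at y=+55, middle 0, right -55 mm. A white line leads from the knob to each slot.
- slot_seat: Thin black rubber strip, 60 x 6 mm, 1.5 mm high, at the bottom of the empty slot (any of the three; it tells which is empty). Origin: centre of its underside, at the slot's centre at deck level; axes as the filter unit's. A filter fully home stands on it: foot 1.5 mm, tab top 93.5 mm above this origin.
- selector (a joint): Knob angle, rad, -1.75 to 1.25; grows clockwise seen facing the panel. 0: pointer straight up the slope. Clicks in every 30 degrees: -0.524 line to the left slot (y=+55), 0 middle, 0.524 right slot (y=-55); -1.571, -1.047, 1.047 idle, small dots. Starts in one of the two idle positions on the left. A click takes about 0.09 N m; let go within 8 degrees of a position it centres itself.
- selector_grip (a point): Point on the knob's axis, 33 mm out from the panel; z is the panel's outward normal (grip along it: tool tilted 35 degrees), x the way the pointer points. The knob: a bar 56 mm long (x), 14 mm thick (y), from 10 to 42 mm above the panel, on a disc 62 mm across, white line and small nose at the pointer end. Grip across its thickness. The axis meets the panel at x=-87, z=82 mm of the unit.
- filter_b: Filter already in one of the slots, to be left there: the same kind of plate and origin as filter_a.
- filter_c: Filter already in another slot, to be left there: the same.
- beaker: Bystander: open glass beaker, 68 mm across, 90 mm tall.
- bottle: Bystander: closed bottle, 60 mm across, 140 mm tall.
- syringe_a: Bystander: empty syringe lying on the bench, 125 mm long, 30 mm over its flange, 18 mm high.
- syringe_b: Bystander: the same, another one.
- screwdriver: Bystander: screwdriver lying on the bench, 150 mm long, 26 mm thick handle.
- cuvette_tray: Bystander: open grey divided tray, 100 x 140 x 45 mm high.
- mouse: Bystander: black computer mouse, 85 x 60 mm, 30 mm high.
Not all that is in view belongs to the job. Leave any orange or purple look-alike of the filter_a alone.

How it is judged:
By the outcome, as a careful person would: the job done as asked, in the order asked, and still so for the second after the job is handed in, with the robot touching nothing.
It also fails if it takes over 67 s, if anything falls off the work surface, if the arm or the gripper's body presses on something with over 40 N, if the wrist force passes 120 N, or if a joint passes its speed limit or range.

### The arm

A 6-joint arm with a two-finger parallel gripper is mounted at the origin on the work surface. World frame = base frame: x ahead of the robot, y to its left, z up, the work surface at z = 0. Lengths are in m, angles in rad, forces in N, time in s.
With the tool pointing down it reaches from about 0.325 to 0.775 m from the base axis. Payload 5.5 kg.
Tool frame: the origin (TCP) lies where the fingers leave the gripper's body, on its centre line; the fingertips stand 73 mm ahead of it and the grasp point (between the pads) lies 54 mm ahead of it; z points along the fingers, y is the line along which they close (so a half turn about z gives the same grasp; the last joint's range is limited). The gripper opens to 85 mm and grips with 20 to 120 N. Pads are 22 mm wide; open, the fingers measure 114 mm over their backs; the gripper's body (76 mm by 85 mm) begins 54 mm behind the grasp point. The pads swing forward as they close: fully open they stand 13 mm farther back than shut.
Start: joints at [1.115, 0.091, 1.231, -0, 1.82, -0.057], TCP at [0.233, 0.553, 0.304] pointing down, gripper open.
Joint ranges: [-2.87, 2.87], [-0.86, 2.18], [0.17, 2.46], [-1.51, 4.65], [0.06, 2.69], [-2.65, 2.65]. Speed limits (rad/s): [2.57, 2.57, 3.01, 3.14, 3.14, 3.14].

### API

Orientations are given as a unit quaternion [w, x, y, z].
In Python, from cell import bot, get_image gives the robot as it stands.
- The arm moves only by the shell command python3 -m creep 'ROWS'. ROWS is JSON, a list that holds one entry, the list of rows, each a list of 7 numbers: the shift along the tool's x, y, z each as a share of 0.05 m, from -1 to 1, then the turn, a rotation vector about the tool's x, y, z each as a share of 0.1 rad, from -1 to 1, then the opening, from 0 (shut) to 1 (fully open). In form: [[[tx, ty, tz, wx, wy, wz, gripper], ...]]. A call has 1 to 12 rows; each row shifts and turns the commanded pose from where the row before left it, along the tool's axes as they then stand; what a row does not reach is not made up. A row lasts 1/10 s, in which the tool goes at most 50 mm and 8.59 degrees, less where a joint would pass 70% of its speed; a pose out of reach is approached as far as the arm can. A call with a number of a shift or a turn outside -1 to 1 is refused whole. A call with a gripper value outside its range is refused whole. The fingers move at their own pace and stop on an object; the grip force is fixed at half the most. Time passes only in rows, so rows that do not move let the fingers close. It gives the time, the measured TCP pose, the force, the opening and the grip force at its end, in the units of the state.
- bot.state(): the state, without advancing time (a new reading comes with each control period).
- get_image(name): name is "side" or "top"; returns a dict with "image" (480x640x3 uint8, red, green, blue), "fx", "fy", "cx", "cy" (pixels), "position" and "orientation" of the camera in the world. Camera axes: x right, y up, looking along -z (the intrinsics and any distortion apply to the point x, -y, -z); pixel columns grow to the right and rows downward; lengths in m; the calibration is good to about 2 mm. A picture is of the moment at which its call begins. There is no depth.
- bot.close_job(): hands the job in; it is judged then, once.
The state is a dict: "time_s": time; "q": joint angles; "qvel": joint speeds; "effort": joint torques, N m; "eef_pos": TCP position; "tool_rot": TCP orientation; "contact_force": force on the tool from outside, world axes, zero at the start; "moment": the same for the moment, N m; "width": opening from 0.0 (shut) to 1.0 (fully open); "finger_force": force on a finger pad.
Only numpy, scipy, OpenCV 4.12 (cv2) and the standard library are available. Lean on these libraries where they do the work, as an engineer would, in place of code of your own. Each camera call takes 0.05 s, during which the arm holds its last target. There are 200 camera calls.

## Working session

There is one attempt and no reset: what is moved stays moved. The work goes in short steps, Python scripts to look and compute and a shell command to move; the robot and the scene stay as the last step left them, time stands still between calls to the robot, and variables do not carry over. Pictures are saved under pics/ and viewed, at most 10 in all, crops included, and the job is handed in when it is done.

```bash
ls; mkdir -p pics
python3 - <<'E'
from cell import bot,get_image
import cv2,json
for n in("side","top"):
    d=get_image(n);cv2.imwrite(f"pics/{n}0.png",d["image"][:,:,::-1]);print({k:v for k,v in d.items() if k!="image"})
print(bot.state())
E
```

```text
pics
{'fx': 538.7537235088483, 'fy': 538.7537235088483, 'cx': 321.2803440408349, 'cy': 240.11672834143474, 'position': array([-0.0435484 , -0.85119463,  0.81050913]), 'orientation': array([ 0.84497771,  0.44812928, -0.14214991, -0.25492395])}
{'fx': 444.48764321501164, 'fy': 444.48764321501164, 'cx': 312.33918165256944, 'cy': 242.60329276666758, 'position': array([0.42359032, 0.01024874, 1.19203735]), 'orientation': array([ 0.70720413,  0.0281338 , -0.03695078, -0.70548243])}
{'time_s': 0.1, 'q': array([ 1.11528952e+00,  9.17799609e-02,  1.23174290e+00, -4.36410419e-06,
        1.81982840e+00, -5.66927201e-02]), 'qvel': array([-1.10153215e-04, -8.54945807e-04, -1.97315939e-03, -9.60464250e-04,
       -4.99642915e-04,  2.76960774e-05]), 'effort': array([ 2.65168164e-03, -4.60215855e+01, -4.19220579e+01, -2.67138375e-06,
        1.05603467e-02, -4.67371081e-05]), 'eef_pos': array([0.23293758, 0.55279843, 0.30287875]), 'tool_rot': array([-2.20689678e-04,  1.98088608e-01,  9.80183723e-01, -8.51161120e-04]), 'contact_force': array([ 0.16244288, -0.46551531, -0.89266009]), 'moment': array([ 0.03434121, -0.01048109,  0.00728895]), 'finger_force': 0.0, 'width': 1.001195102007117}
```

View pics/side0.png

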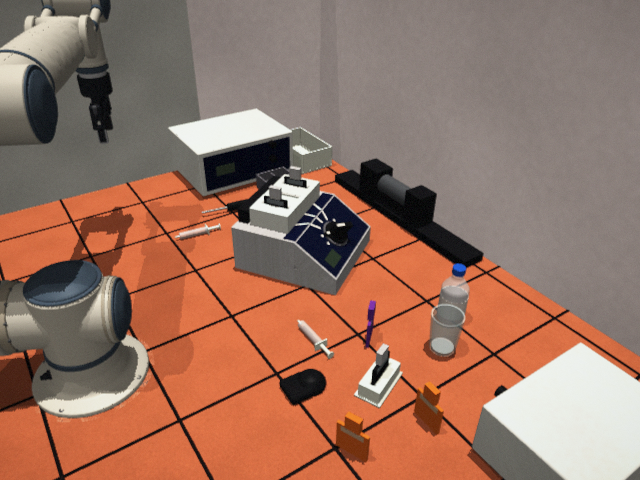

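View pics/top0.png

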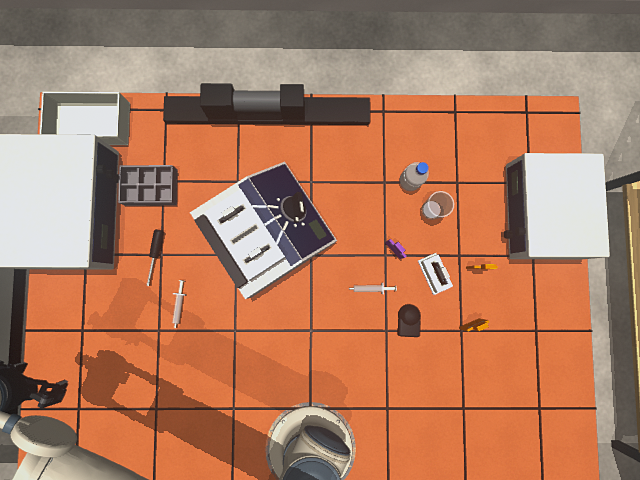

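The tabbed plates are: the black/aluminium plate in the white stand (side 380,370; top 435,273), purple (side 370,325), and orange (side 430,405 and 352,437). Only the first is black, aluminium-tabbed and in the stand, so that is filter_a. In the unit, plates stand in the two outer slots (top 230,213 and 257,253) and the middle one (244,235) looks empty. I'll check this in enlarged crops.

Run:
```python
import cv2,numpy as np
t=cv2.imread("pics/top0.png");s=cv2.imread("pics/side0.png")
z=lambda i,x,y,w,h,k:cv2.resize(i[y:y+h,x:x+w],None,fx=k,fy=k,interpolation=cv2.INTER_CUBIC)
cv2.imwrite("pics/A.png",z(t,190,160,150,140,4.25)[:600])
cv2.imwrite("pics/B.png",z(s,230,160,145,130,4.5))
a=z(t,410,245,50,60,8);b=z(s,350,338,50,60,8);cv2.imwrite("pics/C.png",np.hstack([a,b]))
```

```text
(no output)
```

View pics/A.png

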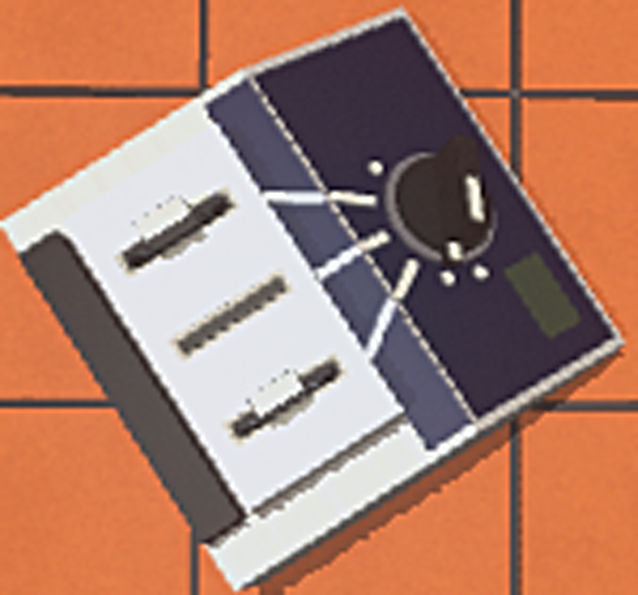

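View pics/B.png

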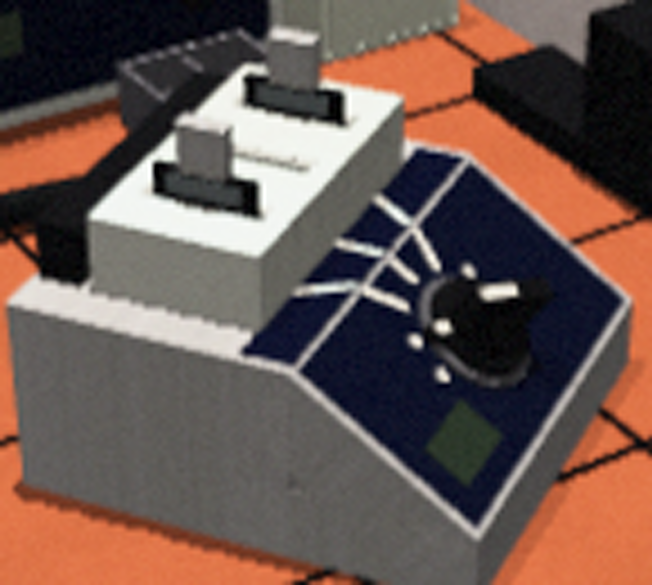

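View pics/C.png

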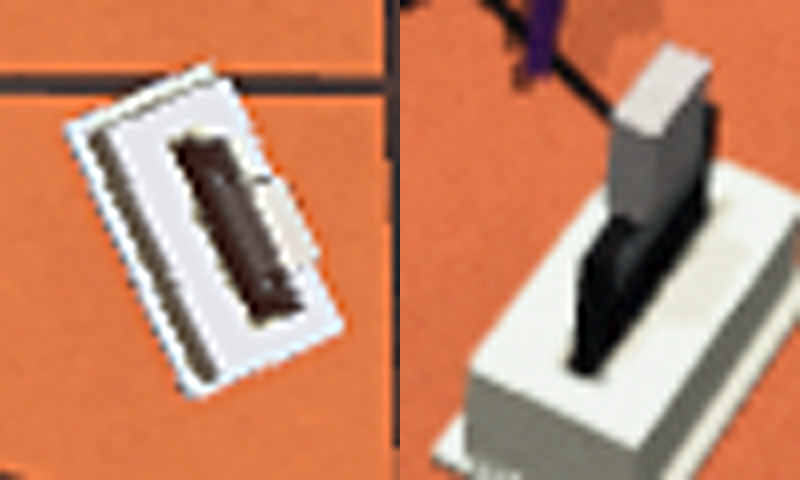

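Filter_a is confirmed in the stand, and the middle slot is the empty one (A: 185,353 to 288,280), so the knob goes to 0. Next I fit the poses from both views.

```bash
cat > h.py <<'E'
import numpy as np
from scipy.spatial.transform import Rotation as R
from scipy.optimize import least_squares
CAM={'side':(538.75372,321.28034,240.11673,[-0.0435484,-0.85119463,0.81050913],[0.84497771,0.44812928,-0.14214991,-0.25492395]),
'top':(444.48764,312.33918,242.60329,[0.42359032,0.01024874,1.19203735],[0.70720413,0.0281338,-0.03695078,-0.70548243])}
def proj(c,P):
    f,cx,cy,p,q=CAM[c]; d=R.from_quat(q,scalar_first=True).inv().apply(np.atleast_2d(P)-p)
    return np.c_[cx+f*d[:,0]/-d[:,2],cy-f*d[:,1]/-d[:,2]]
def unc(uv,x,y,k): return (np.array(uv,float)+.5)/k-.5+[x,y]   # crop -> full
A=lambda uv:unc(uv,190,160,4.25)
B=lambda uv:unc(uv,230,160,4.5)
CT=lambda uv:unc(uv,410,245,8)
CS=lambda uv:unc(np.array(uv)-[400,0],350,338,8)
def place(x,y,yaw,P): return R.from_euler('z',yaw).apply(np.atleast_2d(P))+[x,y,0]
def tri(obs):  # {cam:uv}
    r=least_squares(lambda X:np.concatenate([(proj(c,X)-uv).ravel() for c,uv in obs.items()]),[.4,-.2,.1]); return r.x,r.fun
E
cat > fit.py <<'E'
from h import *
np.set_printoptions(precision=4,suppress=True)
m=1e-3
f=[[-140,-125,45],[-140,125,45],[-33.5,-125,119.6],[-33.5,125,119.6]]
# console: fixed points, block points (x relative to slot_middle)
fA=f+[[130,-125,119.6],[130,125,119.6]]; uA=[(403,10),(622,343),(250,75),(476,420),(2,222),(238,590)]
bA=[[36,0,164.6],[-36,0,164.6],[-50,95,164.6]]; ubA=[(183,352),(287,281),(400,412)]
fB=f+[[130,125,119.6]]; uB=[(630,298),(478,534),(465,155),(293,373),(10,299)]
bB=[[-50,95,164.6],[50,95,164.6],[-50,-95,164.6],[50,-95,164.6]]; ubB=[(262,258),(90,215),(403,98),(245,62)]
def res(p):
    o=[p[3],0,0]
    r=[proj('top',place(*p[:3],m*np.array(fA)))-A(uA),proj('top',place(*p[:3],m*np.array(bA)+o))-A(ubA),
       proj('side',place(*p[:3],m*np.array(fB)))-B(uB),proj('side',place(*p[:3],m*np.array(bB)+o))-B(ubB)]
    return np.concatenate(r).ravel()
r=least_squares(res,[.44,.13,-2.1+3.14-.5,.04],loss='soft_l1'); p=r.x
print('console',p,np.degrees(p[2]));print(res(p).reshape(-1,2).round(1).tolist())
print('slot',place(*p[:3],[p[3],0,0]))
n=np.array([-.5736,0,.8192]);up=np.array([.8192,0,.5736]);left=np.array([0,1,0]);o=np.array([-.087,0,.082])
for th in(-1.047,-1.571):
  d=np.cos(th)*up-np.sin(th)*left
  Q=place(*p[:3],[o+d*.028+n*.042,o-d*.028+n*.042,o+d*.028+n*.01,o+n*.042])
  print(th,'A',((proj('top',Q)-[190,160]+.5)*4.25).round().tolist(),'B',((proj('side',Q)-[230,160]+.5)*4.5).round().tolist())
# filter tab
print('tab top',tri({'top':CT((290,222)),'side':CS((663,90))}))
tS=[(668,45),(712,65),(660,137),(612,112)]; 
sl=[(585,365),(705,205)]
def rs(q):
    P=m*np.array([[14,-6,96],[14,6,96],[-14,6,96],[-14,-6,96]]);P=P[[0,1,2,3]]
    c=place(*q,P)
    return np.concatenate([proj('side',c)-CS(tS),proj('top',place(*q,[0,0,.096]))-CT((290,222))]).ravel()
best=min((least_squares(rs,[.36,-.33,y]) for y in np.arange(0,6.3,.5)),key=lambda r:r.cost)
print('filter',best.x,np.degrees(best.x[2]),best.fun.round(1))
S=[[50,27,0],[50,-27,0],[-50,27,0],[-50,-27,0]]
print('stand corners A->C', ((proj('top',place(*best.x,m*np.array(S)))-[410,245]+.5)*8).round().tolist(),
 'plate top ends',((proj('top',place(*best.x,m*np.array([[30,0,66],[-30,0,66]])))-[410,245]+.5)*8).round().tolist())
E
python3 fit.py
```

```text
console [0.5636 0.1186 2.1562 0.0454] 123.5386178099907
[[-0.4, -1.0], [0.7, -0.4], [-2.4, -1.3], [0.5, 2.6], [-0.8, 0.3], [-0.7, 0.2], [-1.9, -0.1], [-0.2, -0.4], [0.6, -0.5], [0.9, 0.7], [0.6, 1.9], [0.9, -0.1], [-1.0, 0.4], [-0.6, 1.4], [-0.3, 0.1], [-0.6, 0.7], [0.3, 0.2], [0.2, 1.0]]
slot [[0.5385 0.1565 0.    ]]
-1.047 A [[478.0, 220.0], [466.0, 134.0], [452.0, 244.0], [472.0, 177.0]] B [[483.0, 297.0], [554.0, 288.0], [450.0, 331.0], [519.0, 292.0]]
-1.571 A [[499.0, 217.0], [445.0, 137.0], [473.0, 241.0], [472.0, 177.0]] B [[500.0, 318.0], [537.0, 267.0], [467.0, 352.0], [519.0, 292.0]]
tab top (array([ 0.4512, -0.3323,  0.0973]), array([-0.2263,  0.3548,  0.3086, -0.0493]))
filter [ 0.4517 -0.3313  6.6064] 378.5166344777582 [ 6.3  2.8 -4.7 -2.6 -6.4 -3.   5.2  3.2 -0.8  0.2]
stand corners A->C [[70.0, 115.0], [220.0, 65.0], [170.0, 399.0], [322.0, 347.0]] plate top ends [[223.0, 136.0], [287.0, 316.0]]
```

```bash
sed -i 's/\[\[14,-6,96\],\[14,6,96\],\[-14,6,96\],\[-14,-6,96\]\]/[[14,6,96],[14,-6,96],[-14,-6,96],[-14,6,96]]/' fit.py; python3 fit.py | tail -2
cat >> h.py <<'E'
def delta(st,pos,quat):
    "remaining move in tool axes: shift/0.05, rotvec/0.1 (tool frame)"
    q=R.from_quat(st['tool_rot'],scalar_first=True);t=R.from_quat(quat,scalar_first=True)if not isinstance(quat,R) else quat
    return q.inv().apply(np.array(pos)-st['eef_pos'])/.05,(q.inv()*t).as_rotvec()/.1
def down(yaw): # tool z down, tool y along yaw direction
    y=np.array([np.cos(yaw),np.sin(yaw),0]);z=np.array([0,0,-1.]);return R.from_matrix(np.c_[np.cross(y,z),y,z])
E
python3 - <<'E'
from h import *; from cell import bot
s=bot.state(); print(R.from_quat(s['tool_rot'],scalar_first=True).as_matrix().round(3))
for yaw in(-65,115): print(yaw,delta(s,[.4515,-.332,.30],down(np.radians(yaw))))
E
```

```text
filter [ 0.4517 -0.3314  0.405 ] 23.203189077861964 [ 0.1 -0.2  0.4 -0.1 -0.1  0.2  0.   0.6 -0.8  0.2]
stand corners A->C [[61.0, 126.0], [207.0, 63.0], [184.0, 401.0], [331.0, 337.0]] plate top ends [[216.0, 139.0], [294.0, 314.0]]
[[-0.922  0.388 -0.001]
 [ 0.388  0.922 -0.002]
 [ 0.    -0.002 -1.   ]]
-65 (array([-10.90002533, -14.6096245 ,   0.0821898 ]), array([-1.00850303e-02,  1.97626142e-02,  2.30644446e+01]))
115 (array([-10.90002533, -14.6096245 ,   0.0821898 ]), array([-1.61290477e-02, -8.23079041e-03, -8.35147252e+00]))
```

```bash
python3 -m creep '[[[-0.4,-0.6,-0.3,0,0,0,1],[-0.546,-0.732,-0.3,0,0,0,1],[-0.546,-0.732,0,0,0,0,1],[-0.546,-0.732,0,0,0,0,1],[-0.546,-0.732,0,0,0,0,1],[-0.546,-0.732,0,0,0,0,1],[-0.546,-0.732,0,0,0,0,1],[-0.546,-0.732,0,0,0,0,1],[-0.546,-0.732,0,0,0,0,1],[-0.546,-0.732,0,0,0,0,1],[-0.546,-0.732,0,0,0,0,1],[-0.546,-0.732,0,0,0,0,1]]]'
python3 -m creep '[[[-0.546,-0.732,0,0,0,0,1],[-0.546,-0.732,0,0,0,0,1],[-0.546,-0.732,0,0,0,0,1],[-0.546,-0.732,0,0,0,0,1],[-0.546,-0.732,0,0,0,0,1],[-0.546,-0.732,0,0,0,0,1],[-0.546,-0.732,0,0,0,0,1],[-0.546,-0.732,0,0,0,0,1],[0,0,0.3,0,0,1,1],[0,0,0.3,0,0,1,1],[0,0,0,0,0,1,1],[0,0,0,0,0,1,1]]]'
python3 -m creep '[[[0,0,0,0,0,1,1],[0,0,0,0,0,1,1],[0,0,0,0,0,1,1],[0,0,0,0,0,1,1],[0,0,0,0,0,1,1],[0,0,0,0,0,1,1],[0,0,0,0,0,1,1],[0,0,0,0,0,1,1],[0,0,0,0,0,1,1],[0,0,0,0,0,1,1],[0,0,0,0,0,1,1],[0,0,0,0,0,1,1]]]'
python3 -m creep '[[[0,0,0,0,0,1,1],[0,0,0,0,0,1,1],[0,0,0,0,0,1,1],[0,0,0,0,0,1,1],[0,0,0,0,0,1,1],[0,0,0,0,0,1,1],[0,0,0,0,0,1,1],[0,0,0,0,0,0.3,1],[0,0,0,0,0,0,1],[0,0,0,0,0,0,1]]]'
python3 - <<'E'
from h import *; from cell import bot
s=bot.state(); print(s['time_s'],s['eef_pos'],s['q']);print(delta(s,[.452,-.333,.20],down(.415-np.pi/2)))
E
```

```text
time_s: 1.3
eef_pos: [0.36, 0.0281, 0.3337]
tool_rot: [0.0, 0.198, 0.98, 0.0]
contact_force: [0.4, 0.1, 0.4]
width: 1.001
finger_force: 0.0
time_s: 2.5
eef_pos: [0.4475, -0.3248, 0.3022]
tool_rot: [-0.001, 0.391, 0.92, 0.0]
contact_force: [-0.4, 0.4, -0.2]
width: 1.002
finger_force: 0.0
time_s: 3.7
eef_pos: [0.4477, -0.3246, 0.3032]
tool_rot: [-0.001, 0.842, 0.539, -0.0]
contact_force: [-0.8, 0.4, 0.1]
width: 0.998
finger_force: 0.0
time_s: 4.7
eef_pos: [0.4477, -0.3247, 0.3035]
tool_rot: [-0.0, 0.979, 0.205, -0.0]
contact_force: [-0.3, -0.5, 0.3]
width: 0.995
finger_force: 0.0
4.7 [ 0.44769369 -0.32467498  0.30349159] [-6.88972491e-01 -3.51991252e-02  1.36000321e+00  8.65511812e-06
  1.81748458e+00  4.67985196e-01]
(array([0.0125353 , 0.18837235, 2.06971072]), array([-0.00625135,  0.00306107, -0.0115925 ]))
```

```bash
python3 -m creep '[[[0,0.06,0.4,0,0,0,0.5],[0,0.06,0.4,0,0,0,0.5],[0.01,0.07,0.4,0,0,0,0.5],[0,0,0.4,0,0,0,0.5],[0,0,0.4,0,0,0,0.5],[0,0,0.1,0,0,0,0.5],[0,0,0,0,0,0,0.5],[0,0,0,0,0,0,0.5]]]'
python3 - <<'E'
from h import *; from cell import bot,get_image; import cv2
s=bot.state(); print(s['eef_pos'],s['width']);print(delta(s,[.452,-.333,.142],down(.415-np.pi/2)))
z=lambda i,x,y,w,h,k:cv2.resize(i[y:y+h,x:x+w],None,fx=k,fy=k,interpolation=cv2.INTER_CUBIC)
i=get_image('side')['image'][:,:,::-1]; j=get_image('top')['image'][:,:,::-1]
cv2.imwrite('pics/D.png',np.hstack([z(i,330,290,95,120,5)[:600],z(j,400,235,60,120,5)]))
T=R.from_quat(s['tool_rot'],scalar_first=True)
for y in(-.0215,.0215,0):print(y,(proj('side',s['eef_pos']+T.apply([0,y,.066]))-[330,290]+.5)*5)
E
```

```text
time_s: 5.5
eef_pos: [0.4523, -0.3335, 0.2001]
tool_rot: [0.001, 0.979, 0.205, 0.0]
contact_force: [-0.4, 0.6, 0.4]
width: 0.497
finger_force: 0.0
[ 0.45226887 -0.33345743  0.20008699] 0.49746764418019324
(array([-0.00199426, -0.01210653,  1.16172353]), array([ 0.01350897, -0.00637231, -0.01912185]))
-0.0215 [[225.36147589 200.60357619]]
0.0215 [[333.05638235 246.59420647]]
0 [[278.68090375 223.37340045]]
```

View pics/D.png

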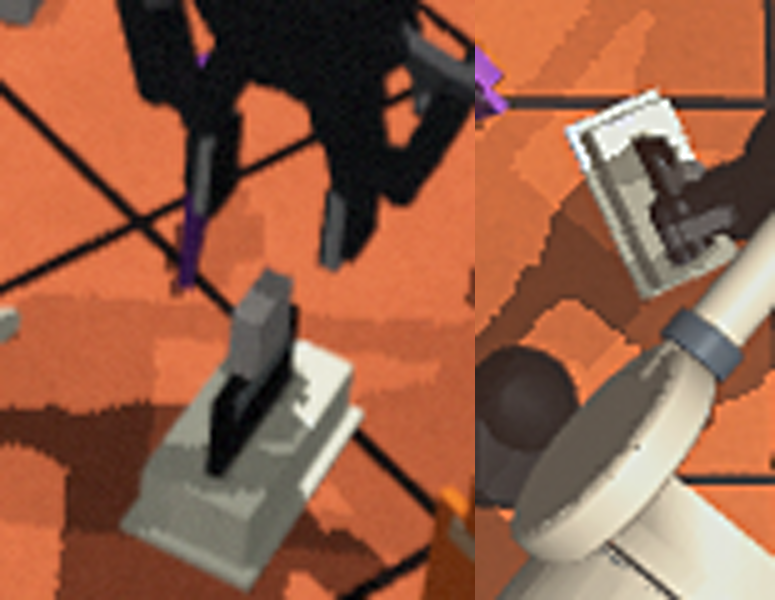

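The fingers (D: 200,210 and 330,265) straddle the tab (262,290). I go down and close in two stages, watching the force for off-centre contact.

```bash
python3 -m creep '[[[0,-0.01,0.3,0.01,0,0,0.5],[0,0,0.3,0,0,-0.02,0.5],[0,0,0.3,0,0,0,0.5],[0,0,0.26,0,0,0,0.5],[0,0,0,0,0,0,0.5],[0,0,0,0,0,0,0.2],[0,0,0,0,0,0,0.2],[0,0,0,0,0,0,0.2],[0,0,0,0,0,0,0.2]]]'
```

```text
time_s: 6.5
eef_pos: [0.4521, -0.3329, 0.1417]
tool_rot: [0.0, 0.979, 0.206, 0.0]
contact_force: [0.2, -0.0, -0.2]
width: 0.2
finger_force: 0.0
```

```bash
python3 -m creep '[[[0,0,0,0,0,0,0.17],[0,0,0,0,0,0,0.17],[0,0,0,0,0,0,0.17]]]'; python3 -m creep '[[[0,0,0,0,0,0,0.15],[0,0,0,0,0,0,0.15]]]'
```

```text
time_s: 6.8
eef_pos: [0.4518, -0.3327, 0.141]
tool_rot: [-0.0, 0.979, 0.206, -0.0]
contact_force: [0.4, 0.1, 0.8]
width: 0.17
finger_force: 0.0
time_s: 7.0
eef_pos: [0.4518, -0.3327, 0.1408]
tool_rot: [-0.001, 0.979, 0.206, -0.0]
contact_force: [-0.0, 1.7, 0.4]
width: 0.15
finger_force: 0.0
```

```bash
python3 -m creep '[[[0,0,0,0,0,0,0],[0,0,0,0,0,0,0],[0,0,0,0,0,0,0],[0,0,0,0,0,0,0]]]'
python3 - <<'E'
from cell import bot
print(bot.state()['moment'])
E
```

```text
time_s: 7.4
eef_pos: [0.4518, -0.3327, 0.141]
tool_rot: [-0.0, 0.979, 0.206, -0.0]
contact_force: [-0.1, 1.1, 2.6]
width: 0.13
finger_force: 58.7
[0.18782737 0.04085946 0.01645453]
```

```bash
python3 -m creep '[[[0,0,-0.2,0,0,0,0],[0,0,-0.3,0,0,0,0],[0,0,-0.4,0,0,0,0],[0,0,-0.5,0,0,0,0],[0,0,-0.5,0,0,0,0],[0,0,-0.5,0,0,0,0],[0,0,-0.5,0,0,0,0],[0,0,-0.5,0,0,0,0],[0,0,-0.5,0,0,0,0],[0,0,-0.2,0,0,0,0],[0,0,0,0,0,0,0],[0,0,0,0,0,0,0]]]'
python3 - <<'E'
from h import *; from cell import bot
s=bot.state(); yaw=np.arctan2(*R.from_quat(s['tool_rot'],scalar_first=True).as_matrix()[[1,0],1]); print('plate yaw',yaw+np.pi/2,s['finger_force'])
print(delta(s,[.5385,.1565,.345],down(2.156-np.pi/2)))
E
```

```text
time_s: 8.6
eef_pos: [0.4518, -0.3329, 0.3451]
tool_rot: [-0.001, 0.979, 0.206, -0.0]
contact_force: [0.5, -1.3, -0.9]
width: 0.13
finger_force: 58.5
plate yaw 0.41478244272845943 58.541041016578674
(array([ 5.53104052, -8.25963728,  0.01410371]), array([-1.68827053e-02, -1.23543738e-02, -1.74121662e+01]))
```

```bash
python3 -m creep '[[[0.2,-0.3,0,0,0,0,0],[0.395,-0.59,0,0,0,0,0],[0.395,-0.59,0,0,0,0,0],[0.395,-0.59,0,0,0,0,0],[0.395,-0.59,0,0,0,0,0],[0.395,-0.59,0,0,0,0,0],[0.395,-0.59,0,0,0,0,0],[0.395,-0.59,0,0,0,0,0],[0.395,-0.59,0,0,0,0,0],[0.395,-0.59,0,0,0,0,0],[0.395,-0.59,0,0,0,0,0],[0.395,-0.59,0,0,0,0,0]]]'
python3 -m creep '[[[0.395,-0.59,0,0,0,0,0],[0.395,-0.59,0,0,0,0,0],[0.195,-0.29,0,0,0,0,0],[0,0,0,0,0,-0.9,0],[0,0,0,0,0,-1,0],[0,0,0,0,0,-1,0],[0,0,0,0,0,-1,0],[0,0,0,0,0,-1,0],[0,0,0,0,0,-1,0],[0,0,0,0,0,-1,0],[0,0,0,0,0,-1,0],[0,0,0,0,0,-1,0]]]'
python3 -m creep '[[[0,0,0,0,0,-1,0],[0,0,0,0,0,-1,0],[0,0,0,0,0,-1,0],[0,0,0,0,0,-1,0],[0,0,0,0,0,-1,0],[0,0,0,0,0,-1,0],[0,0,0,0,0,-1,0],[0,0,0,0,0,-1,0],[0,0,0,0,0,-0.5,0],[0,0,0,0,0,0,0],[0,0,0,0,0,0,0]]]'
python3 - <<'E'
from h import *; from cell import bot
s=bot.state(); print(delta(s,[.5385,.1565,.345],down(2.156-np.pi/2)))
E
```

```text
time_s: 9.8
eef_pos: [0.5224, 0.0716, 0.3447]
tool_rot: [-0.001, 0.979, 0.206, -0.001]
contact_force: [0.4, -0.1, -1.2]
width: 0.127
finger_force: 58.6
time_s: 11.0
eef_pos: [0.538, 0.1563, 0.3452]
tool_rot: [-0.001, 0.793, 0.609, -0.001]
contact_force: [-0.5, 0.4, -2.1]
width: 0.125
finger_force: 58.7
time_s: 12.1
eef_pos: [0.5382, 0.1564, 0.3456]
tool_rot: [-0.001, 0.474, 0.88, -0.0]
contact_force: [-0.3, 0.3, -1.0]
width: 0.129
finger_force: 58.7
(array([-0.00167449,  0.00566555,  0.01216872]), array([-0.01058915, -0.01340579, -0.02785542]))
```

```bash
python3 -m creep '[[[0,0,0.2,0,0,-0.03,0],[0,0,0.3,0,0,0,0],[0,0,0.16,0,0,0,0],[0,0,0,0,0,0,0],[0,0,0,0,0,0,0]]]'
python3 - <<'E'
from h import *; from cell import bot,get_image; import cv2
s=bot.state(); print(s['eef_pos'])
z=lambda i,x,y,w,h,k:cv2.resize(i[y:y+h,x:x+w],None,fx=k,fy=k,interpolation=cv2.INTER_CUBIC)
i=get_image('side')['image'][:,:,::-1];cv2.imwrite('pics/side1.png',i)
print('foot ctr',proj('side',s['eef_pos']-[0,0,.137]))
s0=cv2.imread('pics/side0.png');t0=cv2.imread('pics/top0.png')
cv2.imwrite('pics/E.png',np.hstack([np.vstack([z(s0,264,163,46,37,8),z(i,264,172,46,29,8)]),z(t0,218,200,54,66,8)]))
E
```

```text
time_s: 12.6
eef_pos: [0.5384, 0.1565, 0.3132]
tool_rot: [-0.001, 0.472, 0.881, 0.0]
contact_force: [0.5, 0.5, -0.3]
width: 0.127
finger_force: 58.7
[0.53838326 0.15650595 0.31316392]
foot ctr [[285.60926631 190.12768077]]
```

View pics/E.png

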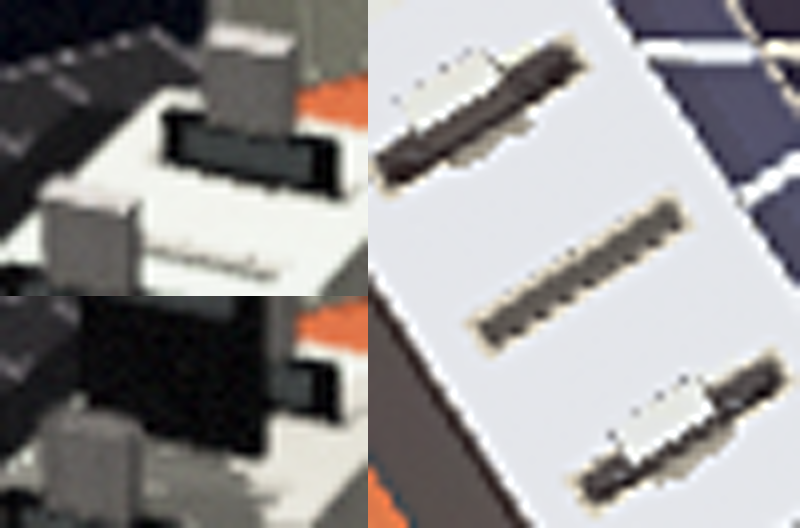

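Run:
```python
from h import *; from cell import bot
np.set_printoptions(precision=4,suppress=True)
S=lambda uv:unc(uv,264,163,8); T=lambda uv:unc(np.array(uv)-[368,0],218,200,8)
c=np.array([[14,6,0],[-14,6,0],[14,-6,0],[-14,-6,0]])*1e-3
L=S([(42,200),(130,212),(60,182),(140,190)]);Rr=S([(207,45),(288,58),(220,27),(297,38)])
def res(p,parts=False):
    P=lambda Q:place(*p[:3],Q)
    r=[proj('side',P(c+[0,.055,.2131]))-L,proj('side',P(c+[0,-.055,.2131]))-Rr,
       proj('top',P([[0,0,.1646],[.0365,0,.1646],[-.0365,0,.1646],[0,.055,.2131],[0,-.055,.2131]]))-T([(581,272),(484,335),(679,210),(667,420),(449,92)])]
    return r if parts else np.concatenate(r).ravel()
r=least_squares(res,[.5385,.1565,2.156],loss='soft_l1',f_scale=.5);print(r.x);[print(a.round(2).tolist()) for a in res(r.x,1)]
for k in(0,1): # side-only tab centres
    o=[L,Rr][k]; q=least_squares(lambda q:(proj('side',place(q[0],q[1],q[2],c+[0,0,.2131]))-o).ravel(),[.54,.15,2.15]);print('tab',q.x)
# foot corners predicted in live crop of E
s=bot.state();a=R.from_quat(s['tool_rot'],scalar_first=True).as_matrix()[:,1];yaw=np.arctan2(a[1],a[0])+np.pi/2
F=place(*s['eef_pos'][:2],yaw,np.array([[.03,.003,0],[-.03,.003,0]])+[0,0,s['eef_pos'][2]-.137])
print('yaw',yaw,(proj('side',F)-[264,172]+.5)*8+[0,296-0])
print(delta(s,[r.x[0],r.x[1],s['eef_pos'][2]],down(r.x[2]-np.pi/2)))
```

```text
[0.5384 0.1551 2.1587]
[[-0.06, -0.79], [-0.22, 0.02], [0.02, -0.78], [0.8, 0.51]]
[[-0.49, -0.74], [-0.33, -0.32], [-0.07, -0.45], [0.54, 0.19]]
[[0.28, 0.3], [-0.87, 1.07], [1.25, -0.56], [-0.0, 0.03], [0.3, -0.16]]
tab [0.4917 0.1237 2.2571]
tab [0.5834 0.184  2.2276]
yaw 2.1576526366701514 [[ 84.6375 428.6171]
 [262.3967 466.6656]]
(array([-0.0224, -0.0179, -0.    ]), array([ 0.007 , -0.0077, -0.0107]))
```

```bash
python3 -m creep '[[[-0.022,-0.018,0,0,0,-0.01,0],[0,0,0.1,0,0,0,0],[0,0,0.06,0,0,0,0],[0,0,0.04,0,0,0,0],[0,0,0.04,0,0,0,0],[0,0,0,0,0,0,0]]]'; python3 -m creep '[[[0,0,0.04,0,0,0,0],[0,0,0.04,0,0,0,0],[0,0,0,0,0,0,0]]]'; python3 -c "
from cell import bot;print(bot.state()['moment'])"
```

```text
time_s: 13.25
eef_pos: [0.5382, 0.1551, 0.3008]
tool_rot: [-0.001, 0.472, 0.882, 0.0]
contact_force: [0.1, -0.7, -1.5]
width: 0.126
finger_force: 58.7
time_s: 13.55
eef_pos: [0.5383, 0.1551, 0.2969]
tool_rot: [-0.001, 0.472, 0.882, 0.0]
contact_force: [0.2, 0.5, -0.9]
width: 0.13
finger_force: 58.7
[ 0.04941004 -0.02464358 -0.023557  ]
```

Foot is now at about 0.160 (below the mouth) with no contact force, so it is in the slot. Continuing down.

```bash
python3 -m creep '[[[0,0,0.05,0,0,0,0],[0,0,0.05,0,0,0,0],[0,0,0.05,0,0,0,0],[0,0,0.05,0,0,0,0],[0,0,0,0,0,0,0]]]'; python3 -m creep '[[[0,0,0.06,0,0,0,0],[0,0,0.06,0,0,0,0],[0,0,0.06,0,0,0,0],[0,0,0.06,0,0,0,0],[0,0,0,0,0,0,0]]]'
```

```text
time_s: 14.05
eef_pos: [0.5382, 0.1551, 0.2867]
tool_rot: [-0.001, 0.472, 0.882, 0.0]
contact_force: [-0.8, -0.3, -0.6]
width: 0.129
finger_force: 58.7
time_s: 14.55
eef_pos: [0.5382, 0.1551, 0.2746]
tool_rot: [-0.001, 0.472, 0.882, -0.0]
contact_force: [-0.4, 0.0, -1.0]
width: 0.133
finger_force: 58.7
```

```bash
python3 -m creep '[[[0,0,0.06,0,0,0,0],[0,0,0.06,0,0,0,0],[0,0,0.06,0,0,0,0],[0,0,0.05,0,0,0,0],[0,0,0,0,0,0,0]]]'; python3 -m creep '[[[0,0,0.03,0,0,0,0],[0,0,0.03,0,0,0,0],[0,0,0.02,0,0,0,0],[0,0,0,0,0,0,0]]]'
```

```text
time_s: 15.05
eef_pos: [0.5382, 0.1551, 0.2631]
tool_rot: [-0.001, 0.472, 0.882, 0.0]
contact_force: [-0.8, 0.3, -1.4]
width: 0.13
finger_force: 58.7
time_s: 15.45
eef_pos: [0.5383, 0.1551, 0.2596]
tool_rot: [-0.001, 0.472, 0.882, 0.0]
contact_force: [-0.8, 0.4, -1.5]
width: 0.132
finger_force: 58.7
```

```bash
python3 -m creep '[[[0,0,0.02,0,0,0,0],[0,0,0.01,0,0,0,0],[0,0,0,0,0,0,0]]]'; python3 -m creep '[[[0,0,0.02,0,0,0,0],[0,0,0,0,0,0,0]]]';python3 -m creep '[[[0,0,0.02,0,0,0,0],[0,0,0,0,0,0,0]]]'
```

```text
time_s: 15.75
eef_pos: [0.5383, 0.1552, 0.2582]
tool_rot: [-0.0, 0.472, 0.882, 0.0]
contact_force: [-0.2, -0.2, -1.0]
width: 0.137
finger_force: 58.7
time_s: 15.95
eef_pos: [0.5383, 0.1552, 0.2581]
tool_rot: [-0.0, 0.472, 0.882, 0.001]
contact_force: [-0.6, 0.4, 3.1]
width: 0.128
finger_force: 59.3
time_s: 16.15
eef_pos: [0.5383, 0.1552, 0.258]
tool_rot: [0.0, 0.472, 0.882, 0.001]
contact_force: [-3.3, -0.2, 6.7]
width: 0.13
finger_force: 60.0
```

Contact comes exactly at the expected seated height (TCP 0.258). I release with a small opening and rise.

```bash
python3 -m creep '[[[0,0,-0.02,0,0,0,0],[0,0,0,0,0,0,0.2],[0,0,0,0,0,0,0.35],[0,0,0,0,0,0,0.35],[0,0,-0.1,0,0,0,0.35],[0,0,-0.3,0,0,0,0.35],[0,0,-0.5,0,0,0,0.35],[0,0,-0.5,0,0,0,0.35],[0,0,-0.5,0,0,0,0.35],[0,0,0,0,0,0,0.35]]]'
cat > knob.py <<'E'
from h import *; from cell import bot
np.set_printoptions(precision=3,suppress=True)
def knob_pose(th,off=0.,par=(.5636,.1186,2.1562)):
    x,y,yaw=par
    n=np.array([-.5736,0,.8192]);up=np.array([.8192,0,.5736]);o=np.array([-.087,0,.082])
    d=np.cos(th)*up-np.sin(th)*np.array([0,1,0]); W=R.from_euler('z',yaw)
    n,d=W.apply(n),W.apply(d); pos=place(x,y,yaw,o)[0]+n*(.033+.054+off)
    return pos,[R.from_matrix(np.c_[np.cross(Y,-n),Y,-n]) for Y in (np.cross(n,d),-np.cross(n,d))]
if __name__=='__main__':
    s=bot.state();print(s['eef_pos'],s['q'])
    for off in(.06,.03,0):
        p,(a,b)=knob_pose(-1.047,off);print(off,p,*delta(s,p,a),delta(s,p,b)[1])
E
python3 knob.py
```

```text
time_s: 17.15
eef_pos: [0.5388, 0.1552, 0.3584]
tool_rot: [0.003, 0.472, 0.882, 0.003]
contact_force: [0.5, 0.5, -0.2]
width: 0.348
finger_force: 0.0
[0.539 0.155 0.358] [ 0.219 -0.003  1.231  0.001  1.905 -0.368]
0.06 [ 0.658 -0.024  0.202] [-4.303 -0.027  3.13 ] [ 6.436  3.613 20.225] [ -3.138   5.589 -10.077]
0.03 [ 0.649 -0.01   0.178] [-3.958 -0.031  3.62 ] [ 6.436  3.613 20.225] [ -3.138   5.589 -10.077]
0 [0.639 0.004 0.153] [-3.613 -0.034  4.111] [ 6.436  3.613 20.225] [ -3.138   5.589 -10.077]
```

```bash
python3 -m creep '[[[0,0,0,-0.285,0.508,-0.916,0.5],[0,0,0,-0.285,0.508,-0.916,0.5],[0,0,0,-0.285,0.508,-0.916,0.5],[0,0,0,-0.285,0.508,-0.916,0.5],[0,0,0,-0.285,0.508,-0.916,0.5],[0,0,0,-0.285,0.508,-0.916,0.5],[0,0,0,-0.285,0.508,-0.916,0.5],[0,0,0,-0.285,0.508,-0.916,0.5],[0,0,0,-0.285,0.508,-0.916,0.5],[0,0,0,-0.285,0.508,-0.916,0.5],[0,0,0,-0.285,0.508,-0.916,0.5],[0,0,0,0,0,0,0.5]]]'
python3 knob.py
```

```text
time_s: 18.35
eef_pos: [0.5389, 0.1546, 0.3507]
tool_rot: [-0.164, -0.028, 0.953, 0.255]
contact_force: [-0.3, 0.3, -1.1]
width: 0.505
finger_force: 0.0
[0.539 0.155 0.351] [-0.012  0.164  1.156  0.589  2.122 -1.402]
0.06 [ 0.658 -0.024  0.202] [-2.652 -4.499 -0.062] [-0.156  0.002 31.353] [-0.001 -0.1   -0.063]
0.03 [ 0.649 -0.01   0.178] [-2.658 -4.499  0.538] [-0.156  0.002 31.353] [-0.001 -0.1   -0.063]
0 [0.639 0.004 0.153] [-2.664 -4.498  1.138] [-0.156  0.002 31.353] [-0.001 -0.1   -0.063]
```

```bash
python3 -m creep '[[[-0.221,-0.375,0,0,-0.05,-0.03,0.5],[-0.221,-0.375,0,0,-0.05,-0.03,0.5],[-0.221,-0.375,0,0,0,0,0.5],[-0.221,-0.375,0,0,0,0,0.5],[-0.221,-0.375,0,0,0,0,0.5],[-0.221,-0.375,0,0,0,0,0.5],[-0.221,-0.375,0,0,0,0,0.5],[-0.221,-0.375,0,0,0,0,0.5],[-0.221,-0.375,0,0,0,0,0.5],[-0.221,-0.375,0,0,0,0,0.5],[-0.221,-0.375,0,0,0,0,0.5],[-0.221,-0.375,0,0,0,0,0.5]]]'
python3 -m creep '[[[0,0,0.2,0,0,0,0.5],[0,0,0.2,0,0,0,0.5],[0,0,0,0,0,0,0.5]]]'
python3 knob.py
python3 - <<'E'
from h import *; from cell import bot,get_image; import cv2
z=lambda i,x,y,w,h,k:cv2.resize(i[y:y+h,x:x+w],None,fx=k,fy=k,interpolation=cv2.INTER_CUBIC)
i=get_image('side')['image'][:,:,::-1];j=get_image('top')['image'][:,:,::-1];cv2.imwrite('pics/side2.png',i);cv2.imwrite('pics/top2.png',j)
cv2.imwrite('pics/F.png',np.hstack([z(i,250,150,110,120,4.5),z(j,215,175,65,120,4.5)]))
E
```

```text
time_s: 19.55
eef_pos: [0.6591, -0.0226, 0.2027]
tool_rot: [-0.157, -0.028, 0.954, 0.254]
contact_force: [-0.3, -0.1, 0.5]
width: 0.504
finger_force: 0.0
time_s: 19.85
eef_pos: [0.6515, -0.0111, 0.1855]
tool_rot: [-0.158, -0.03, 0.953, 0.255]
contact_force: [-0.8, -0.3, 0.1]
width: 0.502
finger_force: 0.0
[ 0.652 -0.011  0.185] [-0.232  0.525  1.006  0.454  2.038 -1.747]
0.06 [ 0.658 -0.024  0.202] [ 0.005 -0.056 -0.445] [ -0.01   -0.013 -31.409] [-0.009  0.006  0.007]
0.03 [ 0.649 -0.01   0.178] [ 0.005 -0.056  0.155] [ -0.01   -0.013 -31.409] [-0.009  0.006  0.007]
0 [0.639 0.004 0.153] [ 0.006 -0.055  0.755] [ -0.01   -0.013 -31.409] [-0.009  0.006  0.007]
```

View pics/F.png

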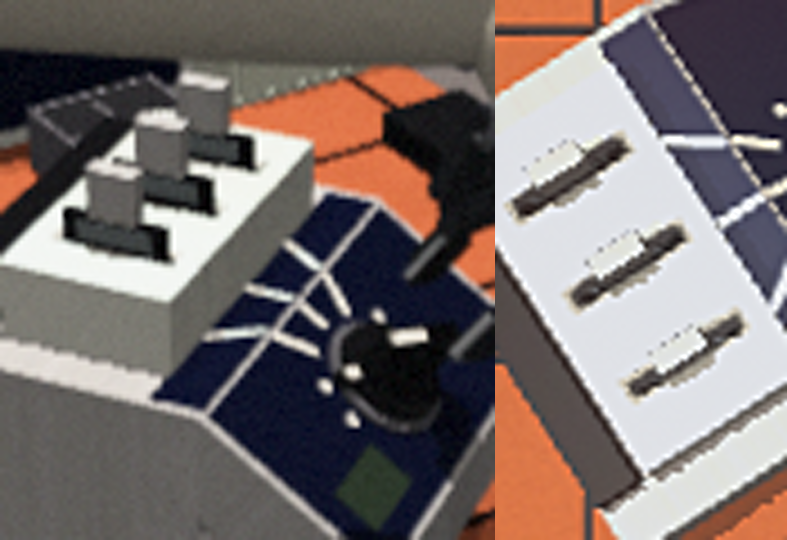

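Filter_a stands level with its two neighbours (F: tabs at 115,180 / 160,125 / 205,85), so it is fully home. The fingers straddle the knob bar line. Next I advance along the panel normal and close in stages.

```bash
python3 -m creep '[[[0,-0.055,0.1,0,0,0,0.5],[0,0,0.15,0,0,0,0.5],[0,0,0.15,0,0,0,0.5],[0,0,0.15,0,0,0,0.5],[0,0,0.15,0,0,0,0.5],[0,0,0.03,0,0,0,0.5],[0,0,0,0,0,0,0.5]]]'; python3 -m creep '[[[0,0,0,0,0,0,0.25],[0,0,0,0,0,0,0.25],[0,0,0,0,0,0,0.25],[0,0,0,0,0,0,0.2],[0,0,0,0,0,0,0.2]]]'; python3 knob.py | tail -1
```

```text
time_s: 20.65
eef_pos: [0.6406, 0.0027, 0.1547]
tool_rot: [-0.157, -0.03, 0.953, 0.255]
contact_force: [-0.2, -0.2, -0.2]
width: 0.501
finger_force: 0.0
time_s: 21.15
eef_pos: [0.6409, 0.0024, 0.1552]
tool_rot: [-0.157, -0.03, 0.954, 0.255]
contact_force: [0.3, 0.3, 1.0]
width: 0.201
finger_force: 0.0
0 [0.639 0.004 0.153] [0.014 0.016 0.061] [ -0.044  -0.013 -31.405] [-0.009  0.028  0.011]
```

```bash
python3 -m creep '[[[0,0,0,0,0,0,0.17],[0,0,0,0,0,0,0.17],[0,0,0,0,0,0,0],[0,0,0,0,0,0,0],[0,0,0,0,0,0,0]]]'; python3 -m creep '[[[0,0,0,0,0,0.5,0],[0,0,0,0,0,0.5,0],[0,0,0,0,0,0.5,0],[0,0,0,0,0,0.5,0],[0,0,0,0,0,0,0]]]'; python3 knob.py|tail -1;python3 -c "
from cell import bot;print(bot.state()['moment'])"
```

```text
time_s: 21.65
eef_pos: [0.641, 0.003, 0.1558]
tool_rot: [-0.157, -0.03, 0.954, 0.256]
contact_force: [0.4, 4.7, 5.6]
width: 0.151
finger_force: 59.8
time_s: 22.15
eef_pos: [0.6409, 0.0027, 0.1556]
tool_rot: [-0.181, 0.066, 0.952, 0.239]
contact_force: [0.6, 3.4, 5.6]
width: 0.154
finger_force: 59.8
0 [0.639 0.004 0.153] [0.015 0.005 0.066] [ 0.048  0.007 29.432] [-0.005  0.032 -1.984]
[ 0.65403128 -0.08176472 -0.18015348]
```

```bash
python3 -m creep '[[[0,0,0,0,0,0.6,0],[0,0,0,0,0,0.6,0],[0,0,0,0,0,0.6,0],[0,0,0,0,0,0.6,0],[0,0,0,0,0,0.6,0],[0,0,0,0,0,0.6,0],[0,0,0,0,0,0,0]]]'; python3 -m creep '[[[0,0,0,0,0,0.6,0],[0,0,0,0,0,0.6,0],[0,0,0,0,0,0.6,0],[0,0,0,0,0,0.6,0],[0,0,0,0,0,0.6,0],[0,0,0,0,0,0.6,0],[0,0,0,0,0,0.6,0],[0,0,0,0,0,0.6,0],[0,0,0,0,0,0.1,0],[0,0,0,0,0,0,0]]]'; python3 knob.py|tail -1
```

```text
time_s: 22.85
eef_pos: [0.6407, 0.0021, 0.1554]
tool_rot: [-0.222, 0.235, 0.925, 0.202]
contact_force: [-0.5, 2.1, 6.3]
width: 0.15
finger_force: 59.9
time_s: 23.85
eef_pos: [0.6401, 0.0015, 0.1552]
tool_rot: [-0.264, 0.452, 0.84, 0.141]
contact_force: [-4.0, -1.0, 5.4]
width: 0.151
finger_force: 60.0
0 [0.639 0.004 0.153] [0.026 0.019 0.066] [ 0.018  0.015 20.922] [ -0.013   0.016 -10.494]
```

```bash
python3 -m creep '[[[0,0,0,0,0,0,0.25],[0,0,0,0,0,0,0.5],[0,0,0,0,0,0,0.5],[0,0,-0.2,0,0,0,0.5],[0,0,-0.4,0,0,0,0.5],[0,0,-0.5,0,0,0,0.5],[0,0,-0.5,0,0,0,0.5],[0,0,-0.5,0,0,0,0.5],[0,0,-0.5,0,0,0,0.5],[0,0,0,0,0,0,0.5]]]'
python3 - <<'E'
from h import *; from cell import bot,get_image; import cv2
z=lambda i,x,y,w,h,k:cv2.resize(i[y:y+h,x:x+w],None,fx=k,fy=k,interpolation=cv2.INTER_CUBIC)
i=get_image('side')['image'][:,:,::-1];j=get_image('top')['image'][:,:,::-1]
cv2.imwrite('pics/G.png',np.vstack([np.hstack([z(i,250,150,110,100,3.5),z(j,190,160,110,100,3.5)])]+[np.hstack([cv2.resize(i,(385,240)),cv2.resize(j,(385,240))])]))
E
```

```text
time_s: 24.85
eef_pos: [0.6826, -0.0614, 0.2654]
tool_rot: [-0.261, 0.453, 0.841, 0.143]
contact_force: [0.6, 0.4, 0.4]
width: 0.499
finger_force: 0.0
```

View pics/G.png

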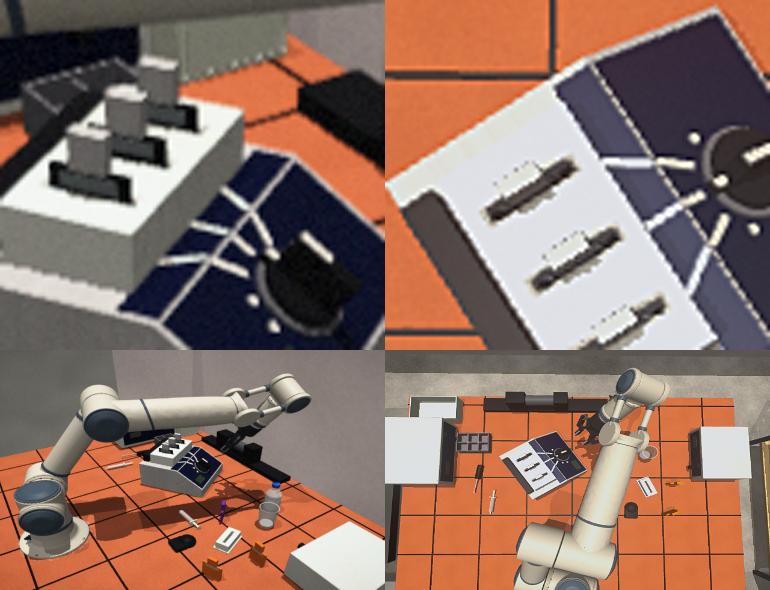

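The pointer's white line (G: 760,150) and nose (720,181) line up with the middle line (700,197). All three filters are home, the bystanders are undisturbed and the arm is clear.

```bash
python3 -c "
from cell import bot;print(bot.close_job())"
```

```text
the job is handed in; nothing more can be done
None
```

Filter_a is seated in the empty middle slot, the selector knob is at the middle line and released, and the job was handed in at about 25 s; the hand-in call returned no verdict.

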